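# Stand the slender spindle up for inspection and count it in

## Robot

A 7-joint arm with a two-finger parallel gripper is mounted at the origin on the work surface. World frame = base frame: x ahead of the robot, y to its left, z up, the work surface at z = 0. Lengths are in m, angles in rad, forces in N, time in s.
With the tool pointing down it reaches from about 0.425 to 0.825 m from the base axis. Payload 3.6 kg.
Tool frame: the origin (TCP) lies on the centre line of the jaws, within the pads' length; the fingertips stand 25 mm ahead of it and the grasp point (between the pads) lies 6 mm ahead of it; z points along the fingers, y is the line along which they close (so a half turn about z gives the same grasp; the last joint's range is limited). The gripper opens to 85 mm and grips with 20 to 120 N. Pads are 22 mm wide; open, the fingers measure 114 mm over their backs; the gripper's body (76 mm by 85 mm) begins 54 mm behind the grasp point. The pads swing forward as they close: fully open they stand 13 mm farther back than shut.
Start: joints at [-0.026, 0.615, -0.013, 1.423, 0.008, 1.103, -0.04], TCP at [0.65, 0, 0.256] pointing down, gripper open.
Joint ranges: [-3.12, 3.12], [-0.3, 2.06], [-1.34, 1.32], [0.26, 2.42], [-1.36, 4.5], [0.01, 1.98], [-2.84, 2.84]. Speed limits (rad/s): [2.79, 2.79, 3.14, 3.14, 3.14, 3.14, 3.14].

## Interface

Orientations are given as a unit quaternion [w, x, y, z].
In Python, from rig import * gives the robot as it stands.
- The arm moves only by the tool jog_arm, never from a script. Its argument "commands" is a list of rows, each a list of 3 entries, a list of its own where there are three numbers: the turn, a rotation vector about the tool's x, y, z in rad, then the shift along the tool's x, y, z in cm, then the opening, from -1 (shut) to 1 (fully open), so that 0 is half open. In form: [[[rx, ry, rz], [x, y, z], claw], ...]. A call has exactly 10 rows; each row is the pose to reach, as a shift and turn from the pose commanded when the call began, along the tool's axes at that moment; what a row does not reach only later rows make up. A row lasts 1/10 s, in which the tool goes at most 50 mm and 8.59 degrees, less where a joint would pass 70% of its speed; a pose out of reach is approached as far as the arm can. A call with a gripper value outside its range is refused whole. The fingers move at their own pace and stop on an object; "grip_force" is the grip in N (left out, the last holds). Time passes only in rows, so rows that repeat a pose let the fingers close, or fill a call up. It gives the time, the measured TCP pose, the force, the opening and the grip force at its end, in the units of the state.
- sense(): the state, without advancing time (a new reading comes with each control period).
- snapshot(name): name is "scene" or "side" or "wrist"; returns the picture (384x512x3 uint8, red, green, blue); there is no depth.
- camera_params(name): a dict with "intrinsics" (3x3 intrinsics, pixels), "view" (4x4, takes a point from world to camera coordinates); the wrist camera has in their place "T_tool_cam" (4x4, takes a point from camera to tool coordinates, whose origin is the TCP and whose axes are the flange's). Camera axes: x right, y down, z forward; pixel columns grow to the right and rows downward; lengths in m; the calibration is good to about 2 mm. The wrist camera is an equidistant fisheye: a pixel r from the principal point sees the ray r / f radians off the axis. A picture is of the moment at which its call begins: read the wrist's pose just before it. camera_params takes no time and is no camera call.
- hand_in(): hands the job in; it is judged then, once.
The state is a dict: "time_s": time; "joints": joint angles; "joint_vel": joint speeds; "joint_torque": joint torques, N m; "eef_pos": TCP position; "tool_rot": TCP orientation; "contact_force": force on the tool from outside, world axes, zero at the start; "torque": the same for the moment, N m; "finger_gap": finger opening in m; "gripper_force": force on a finger pad.
Only numpy, scipy, OpenCV 4.12 (cv2) and the standard library are available. Lean on these libraries where they do the work, as an engineer would, in place of code of your own. Each camera call takes 0.05 s, during which the arm holds its last target. There are 200 camera calls.

## Task

Take the gold spindle out of the leaning rack and stand it upright on its narrow foot, foot wholly inside the marked circle on the inspection disc; let go and make sure it stays standing by itself without wobbling for about two seconds. Only then count it in: swing the tally counter's sprung lever all the way to its stop and let it spring back. Do not drop the spindle or let it fall, and leave the other two spindles and everything else on the bench where they are.

Things in the scene. Friction and masses are not known exactly. Their poses are not given: they have to be found in the camera images.
- gold_spindle_mid (a point): Centre (half-way up, on the axis) of the gold spindle, 170 mm tall, about 0.33 kg; z along its axis, foot to top. Diameters from the foot up: flat foot 24 mm for 8 mm, cone to 38 mm at 30 mm, 38 mm up to 95 mm, cone to a 26 mm neck from 106 to 166 mm, flat top. Grip it by the neck. At the start it lies in one of the rack's three troughs (which varies).
- gold_spindle: The same gold spindle: this origin is the centre of its foot's underside, z along its axis to the top. Balance point about 77 mm up; once standing it tips over if tilted by about 9 degrees.
- grey_spindle: Dark grey spindle, same shape, in another trough; leave it. Origin at the centre of its foot, z along its axis to the top.
- blue_spindle: Blue spindle, same shape, in the remaining trough; leave it. Origin at the centre of its foot, z along its axis to the top.
- rack: Fixed white rack left or right of the disc, base 150 (x) x 250 (y) x 10 mm, origin under its middle, -x towards the robot. Three parallel troughs at y = -78, 0, +78 mm. In each a spindle leans 38 degrees from vertical, foot centre at x = +30, z = 45 mm on a ledge, its axis rising along (-0.616, 0, 0.788) in the rack's frame.
- trough_mid (a point): Foot centre of a spindle lying in the rack's middle trough; axes as the rack's. Along a spindle from its foot, the trough's floor (under it, robot's side) spans 15 to 90 mm, its 5 mm thick side walls (44 mm apart inside) 28 to 82 mm; neck and top are free. The spindle slides out along its axis, clear after 90 mm, and nothing else holds it.
- disc_top (a point): Centre of the inspection disc's top (fixed, dark steel, 120 mm diameter, 25 mm high) and of its marked circle (white ring, 70 mm outer diameter); z up, x away from the robot. Fixed to it: two black light guides, tips at x +75, y +-105, 107 mm above this point, highest at x +110 to +135, y +-120, 157 mm above it; a light-source box 240 mm wide, 128 mm high, from x = +190 mm.
- lever (a joint): Angle of the tally counter's sprung lever: 0 at rest, 1.1 rad at its stop, growing counter-clockwise seen from above. A spring always pulls it back to 0 (0.08 N m at rest, 0.26 N m at the stop: about 1 to 3 N at the post).
- lever_pivot (a point): Lever's upright hinge axis on the fixed green tally counter (110 x 120 mm, 58 mm high), across the disc from the rack; 72 mm above the table, at the arm's mid-thickness (arm 6 mm thick). x away from the robot. At lever angle q the post lies 88 mm off along (-cos(0.55-q), sin(0.55-q)): it swings from the +y side across the front to the -y side.
- lever_post (a point): Middle of the red upright finger post at the lever's end: 18 mm diameter, top 117 mm above the table, standing 42 mm clear above the lever arm; this point is 97 mm above the table.
- amber_bottle: Amber bottle, 56 mm diameter, 130 mm tall, loose; origin at its foot.
- white_bottle: White bottle with blue cap, 56 mm diameter, 120 mm tall, loose; origin at its foot.
- slide_box: Wooden slide box 100 x 85 x 35 mm, loose; origin at its underside.
- jar: Glass jar, 68 mm diameter, 85 mm tall, loose; origin at its foot.
- brush: Brush 160 mm long lying on the bench along its own x, loose.
Things that resemble listed ones, but are neither listed nor needed, are in the scene too. Of the things that look like the part that bears lever, the largest one is meant.

How it is judged:
By the outcome, as a careful person would: the job done as asked, in the order asked, and still so for the second after the job is handed in, with the robot touching nothing.
It also fails if it takes over 64 s, if anything falls off the work surface, if the arm or the gripper's body presses on something with over 40 N, if the wrist force passes 120 N, or if a joint passes its speed limit or range.

## Working session

There is one attempt and no reset: what is moved stays moved. The work goes in short steps, Python scripts to look and compute and a tool call to move; the robot and the scene stay as the last step left them, time stands still between calls to the robot, and variables do not carry over. Pictures are saved under pics/ and viewed, at most 10 in all, crops included, and the job is handed in when it is done.

Besides the shell and the picture viewer there is one more tool, called after ">>>" as name([rows], argument=value, ...), one row to a line, values as JSON. jog_arm: Moves the arm, as the interface text tells. Its arguments: {"type":"object","properties":{"commands":{"type":"array","items":{"type":"array"}},"grip_force":{"type":"number"}},"required":["commands"]}

```bash
mkdir -p pics; ls; python3 - <<'E'
from rig import *
import cv2,numpy as np
s=sense();print(s['time_s'],s['eef_pos'],s['tool_rot'],s['finger_gap'])
a=snapshot("scene");b=snapshot("side");w=snapshot("wrist")
np.savez('first.npz',a=a,b=b,w=w)
for n in("scene","side","wrist"):
    print(n,{k:np.round(v,4).tolist() if not isinstance(v,str) else v for k,v in camera_params(n).items()})
cv2.imwrite('pics/scene0.png',cv2.resize(a,(800,600),interpolation=cv2.INTER_CUBIC)[:,:,::-1])
cv2.imwrite('pics/side0.png',cv2.resize(b,(800,600),interpolation=cv2.INTER_CUBIC)[:,:,::-1])
E
```

```text
pics
0.0 [6.49261754e-01 5.03306499e-06 2.55081250e-01] [-0.00093737  0.70707343  0.70713884 -0.00097752] 0.0851840978508912
scene {'intrinsics': [[428.3619, 0.0, 259.4927], [0.0, 428.3619, 194.5721], [0.0, 0.0, 1.0]], 'view': [[-0.8062, 0.5914, 0.0171, 0.3226], [0.408, 0.5766, -0.7079, -0.1908], [-0.4285, -0.5637, -0.7061, 1.5935], [0.0, 0.0, 0.0, 1.0]]}
side {'intrinsics': [[367.4307, 0.0, 253.512], [0.0, 367.4307, 196.4496], [0.0, 0.0, 1.0]], 'view': [[0.9944, -0.1053, -0.0079, -0.4747], [-0.0822, -0.7248, -0.6841, 0.1809], [0.0664, 0.6809, -0.7294, 0.9985], [0.0, 0.0, 0.0, 1.0]]}
wrist {'intrinsics': [[297.3186, 0.0, 258.8654], [0.0, 297.3186, 191.5447], [0.0, 0.0, 1.0]], 'T_tool_cam': [[-0.0004, -0.9537, -0.3008, 0.0783], [1.0, -0.0, -0.0011, -0.0009], [0.0011, -0.3008, 0.9537, -0.1169], [0.0, 0.0, 0.0, 1.0]]}
```

View pics/scene0.png

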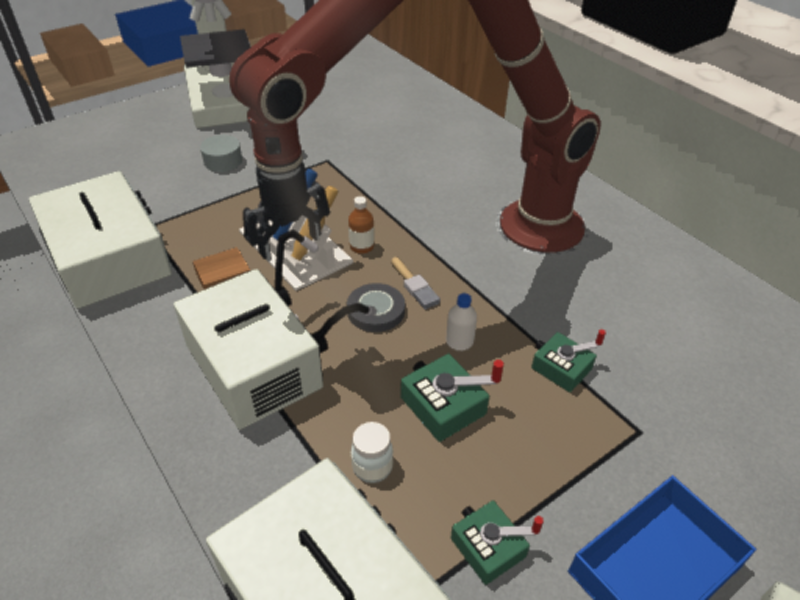

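View pics/side0.png

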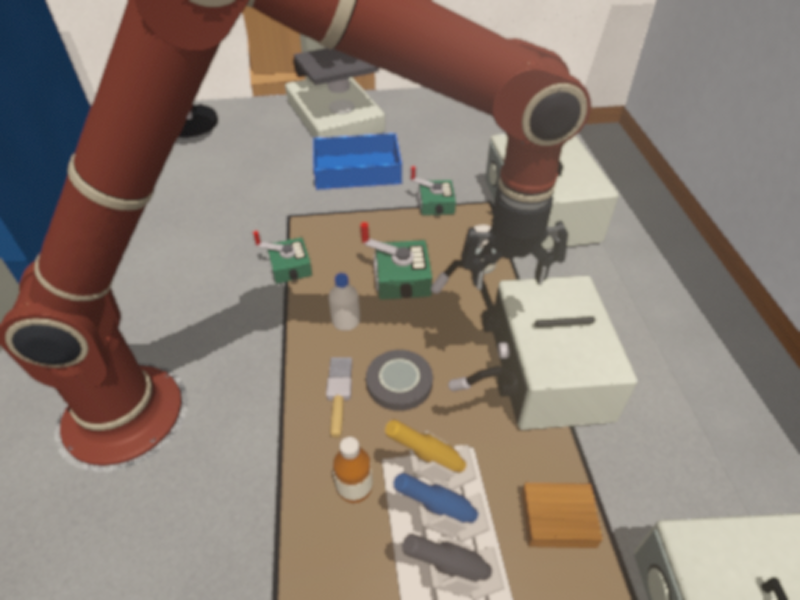

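The gold spindle lies in the trough nearest the disc. In the 800x600 side picture its neck is at (395,430) and its foot at (460,465). The disc ring is at (400,378), the big counter's red post at (365,232), and its pivot at (403,254). In the scene picture the ring is at (377,303) and the post at (497,371).

```bash
cat > h.py <<'E'
from rig import *
import cv2,numpy as np
from scipy.spatial.transform import Rotation as R
def Rt(s): q=s['tool_rot']; return R.from_quat([q[1],q[2],q[3],q[0]])
def ray(name,px,s=None):
    p=camera_params(name);K=np.array(p['intrinsics']);u=(np.array(px,float)-K[:2,2])/K[0,0]
    if name=='wrist':
        r=np.hypot(*u);d=np.r_[u/max(r,1e-9)*np.sin(r),np.cos(r)]
        T=np.array(p['T_tool_cam']);A=Rt(s).as_matrix()
        return np.array(s['eef_pos'])+A@T[:3,3],A@T[:3,:3]@d
    V=np.array(p['view']);d=np.r_[u,1.];d/=np.linalg.norm(d)
    return -V[:3,:3].T@V[:3,3],V[:3,:3].T@d
def onz(name,px,z,s=None):
    o,d=ray(name,px,s);return o+d*(z-o[2])/d[2]
def tri(*rs):
    A=sum(np.eye(3)-np.outer(d,d) for o,d in rs);b=sum((np.eye(3)-np.outer(d,d))@o for o,d in rs)
    x=np.linalg.solve(A,b);return x,[np.linalg.norm(np.cross(x-o,d)) for o,d in rs]
def blobs(img,lo,hi,amin=30):
    m=cv2.inRange(cv2.cvtColor(img,cv2.COLOR_RGB2HSV),np.array(lo),np.array(hi))
    n,l,st,c=cv2.connectedComponentsWithStats(m)
    return [(int(st[i,4]),c[i],l==i,st[i,:4]) for i in range(1,n) if st[i,4]>=amin]
E
python3 - <<'E'
from h import *
f=np.load('first.npz');a,b=f['a'],f['b']
for n,im in(('scene',a),('side',b)):
    hsv=cv2.cvtColor(im,cv2.COLOR_RGB2HSV)
    print(n)
    pts=dict(gold=(428,447),blue=(435,497),grey=(447,557),disc=(400,378),post=(365,232),wood=(560,515)) if n=='side' else dict(gold=(300,240),disc=(377,303),post=(497,371))
    for k,(x,y) in pts.items():print(k,hsv[int(y*.64),int(x*.64)])
    for nm,lo,hi in(('gold',(17,130,80),(26,255,255)),('blue',(105,100,40),(125,255,255)),('red',(0,180,60),(5,255,255)),('red2',(174,180,60),(180,255,255)),('ring',(40,0,110),(100,40,190))):
        for A,c,m,st in blobs(im,lo,hi):print(nm,A,np.round(c,1),st)
E
```

```text
scene
gold [15 29 35]
disc [ 60  12 149]
post [  1 196  95]
gold 51 [211.3 123.7] [209 119   6  12]
gold 48 [190.4 159.9] [188 154   7  11]
blue 1442 [100.2  19.3] [74  0 52 42]
blue 56 [197.8 112.8] [195 108   7  12]
blue 52 [179.6 147.3] [175 143  11  10]
blue 63 [296.7 192.1] [293 188   8   9]
blue 5885 [423.5 352.1] [364 304 120  80]
red 59 [318.  236.6] [316 231   6  13]
red 31 [343.7 335.2] [342 331   5  10]
ring 649 [32.1 10.8] [ 6  0 62 35]
ring 100 [83.5  2.1] [69  0 33  8]
ring 54 [188.3   5.1] [184   0  11  11]
ring 66 [494.6   2.1] [486   0  18   7]
ring 59 [507.9   4.7] [503   0   9  11]
ring 84 [69.7 15.1] [63  8 13 16]
ring 404 [ 7.7 66. ] [ 0 40 22 46]
ring 79 [107.7  52. ] [97 47 21 11]
ring 108 [81.7 59.6] [67 53 30 15]
ring 144 [49.4 68.5] [33 61 35 16]
ring 278 [140.2  92.4] [128  86  26  14]
ring 180 [241.  192.5] [231 187  19  14]
ring 163 [237.9 294.3] [226 286  25  15]
side
gold [ 20 170 194]
blue [108 118 143]
grey [  6  24 107]
disc [ 42  16 162]
post [  2 182 151]
wood [ 16 157 171]
gold 655 [271.4 284.7] [247 269  51  33]
blue 6910 [20.9 80.7] [  0   0  57 180]
blue 1743 [228.  102.9] [201  86  56  35]
blue 43 [218.1 179. ] [215 176   7   7]
blue 557 [278.9 318.4] [253 304  51  29]
ring 49 [284.2 117.8] [274 114  19  15]
ring 158 [256.  239.3] [246 233  19  14]
```

```bash
python3 - <<'E'
from h import *
f=np.load('first.npz');a,b=f['a'],f['b']
print('disc',onz('scene',(241,192.5),.025),onz('side',(256,239.3),.025))
r=[x for im,n in((a,'scene'),(b,'side')) for x in [(n,A,c,st) for lo,hi in(((0,120,50),(8,255,255)),((172,120,50),(180,255,255))) for A,c,m,st in blobs(im,lo,hi,15)] if x[1]<400]
for x in r:print(x[0],x[1],np.round(x[2],1),x[3])
print('post',tri(ray('scene',(318,236.6)),ray('side',(365*.64,232*.64))),onz('scene',(318,236.6),.097))
# spindles in side view: end points of the silhouette axis
for nm,lo,hi,c0 in(('gold',(17,110,60),(26,255,255),(271,285)),('blue',(100,80,40),(125,255,255),(279,318)),('grey',(0,0,0),(0,0,0),0)):
    for A,c,m,st in blobs(b,lo,hi,300):
        if np.hypot(*(c-c0))>15: continue
        ys,xs=np.nonzero(m);P=np.c_[xs,ys].astype(float)
        vx,vy,x0,y0=cv2.fitLine(P.astype(np.float32),cv2.DIST_HUBER,0,.01,.01).ravel()
        t=(P-[x0,y0])@[vx,vy]; w=(P-[x0,y0])@[-vy,vx]
        print(nm,A,'ends',np.round([x0+vx*t.min(),y0+vy*t.min()],1),np.round([x0+vx*t.max(),y0+vy*t.max()],1))
        for lo_ in np.linspace(t.min(),t.max()-3,12):
            k=(t>=lo_)&(t<lo_+4);print(round(lo_,1),'w %.1f..%.1f'%(w[k].min(),w[k].max()),end='; ')
        print()
E
```

```text
disc [0.48098148 0.00983393 0.025     ] [0.48525297 0.00726991 0.025     ]
scene 68 [244.4   1.8] [233   0  21   7]
scene 45 [186.8  83.3] [183  77   8  15]
scene 35 [384.  215.1] [382 211   5  10]
scene 89 [318.1 236.8] [315 230   8  15]
scene 52 [343.6 335. ] [341 330   7  11]
side 108 [339.6 118.5] [326 115  28   7]
side 64 [232.8 147.5] [230 142   6  13]
side 20 [163.8 151.4] [162 148   4   8]
post (array([0.44693571, 0.32538758, 0.0924882 ]), [np.float64(0.0013086995203415684), np.float64(0.0013086995203415472)]) [0.44839603 0.32803997 0.097     ]
gold 722 ends [246.3 271.3] [296.9 298.2]
-28.3 w -5.6..5.6; -23.4 w -6.2..6.4; -18.4 w -6.3..6.3; -13.5 w -6.0..6.2; -8.5 w -6.1..6.1; -3.6 w -7.6..7.7; 1.4 w -7.7..8.0; 6.3 w -7.3..7.0; 11.2 w -7.9..5.6; 16.2 w -7.1..5.4; 21.1 w -4.5..5.3; 26.1 w -2.4..4.3; 
blue 638 ends [253.1 306.9] [304. 330.]
-28.1 w -4.6..4.3; -23.2 w -5.5..5.0; -18.4 w -5.2..5.1; -13.6 w -4.6..5.3; -8.8 w -4.8..5.5; -4.0 w -6.9..7.5; 0.8 w -7.2..7.6; 5.6 w -7.0..6.8; 10.5 w -6.9..5.7; 15.3 w -6.7..5.5; 20.1 w -4.7..5.6; 24.9 w -2.3..3.5;
```

```bash
python3 - <<'E'
from h import *
g=onz('side',(256.4,276.7),.152);b=onz('side',(263.4,311.4),.152)
print('neck',g,b,b-g,np.linalg.norm(b-g))
# foot/axis: body pixel at ~ t=+5 (mid ~ 60mm up) z=.045+.06*.788
print('body',onz('side',(275.8,287),.045+.065*.788),onz('side',(283.4,320.5),.045+.065*.788))
s=sense()
K=camera_params('wrist')
def wp(P):
    T=np.array(K['T_tool_cam']);A=Rt(s).as_matrix();p=T[:3,:3].T@(A.T@(np.array(P)-s['eef_pos'])-T[:3,3])
    th=np.arctan2(np.hypot(*p[:2]),p[2]);return np.array(K['intrinsics'])[:2,2]+K['intrinsics'][0][0]*th*p[:2]/np.hypot(*p[:2])
print(wp(g),wp(b),wp([.483,.008,.025]),wp([.447,.325,.097]))
w=np.load('first.npz')['w'];cv2.imwrite('pics/w0.png',cv2.resize(w,(768,576))[:,:,::-1])
E
```

```text
neck [ 0.46518454 -0.18536953  0.152     ] [ 0.47037996 -0.2657287   0.152     ] [ 0.00519542 -0.08035916  0.        ] 0.08052693556463729
body [ 0.50972728 -0.18365355  0.09622   ] [ 0.51416339 -0.26408792  0.09622   ]
[106.07071468 346.19064224] [127.16547177 385.58496087] [129.44292607 162.03352518] [ 83.31377753 -86.35816581]
```

View pics/w0.png

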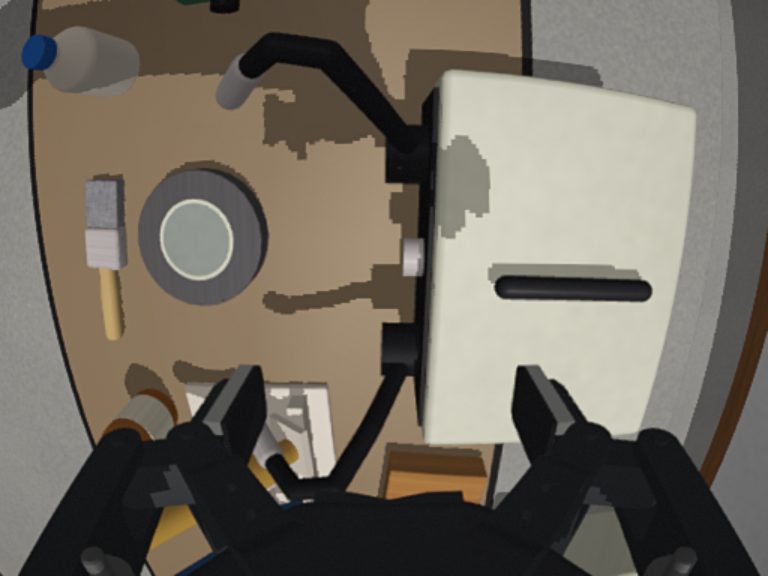

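In the wrist view (768x576) the disc and ring are at (197,239), near the (194,243) I predicted. The guide tips are at about (232,95) and (265,450). So the disc is at about (0.483, 0.008), the gold neck at (0.465, -0.185, 0.152) and the rack yaw is about 0.05. The spindle spacing comes out at 80 mm against the 78 mm given, which is close enough. Next I'll work out the pregrasp along the spindle axis.

```bash
cat >> h.py <<'E'
def tool(psi,tilt,side=1):
    "tool z tilted outward by tilt from down, in vertical plane at yaw psi; tool x on upper/far side"
    z=np.array([np.sin(tilt)*np.cos(psi),np.sin(tilt)*np.sin(psi),-np.cos(tilt)])
    y=np.array([np.sin(psi),-np.cos(psi),0]);return R.from_matrix(np.c_[np.cross(y,z),y,z])
def move(p,Rg):
    s=sense();A=Rt(s)
    print('t',round(s['time_s'],2),'pos',np.round(s['eef_pos'],4),'gap',round(s['finger_gap'],4),'F',np.round(s['contact_force'],1))
    print('turn',np.round((A.inv()*Rg).as_rotvec(),3),'shift cm',np.round(A.inv().apply(np.array(p)-s['eef_pos'])*100,2))
E
python3 - <<'E'
from h import *
psi=.05;u=np.array([-.616*np.cos(psi),-.616*np.sin(psi),.788]);P=np.array([.465,-.185,.152]);foot=P-.136*u
print('foot',foot)
move(foot+.245*u,tool(psi,.663))
b=np.load('first.npz')['b']
print('amber base',onz('side',(352*.64,495*.64),0),'white',onz('side',(345*.64,325*.64),0))
E
```

```text
foot [ 0.5486713  -0.18081295  0.044832  ]
t 0.15 pos [ 0.6495 -0.      0.2554] gap 0.0853 F [ 0.3  0.  -0.5]
turn [-0.504  0.53   1.46 ] shift cm [-18.83 -25.15   1.8 ]
amber base [ 0.38772637 -0.19671677  0.        ] white [0.39264413 0.15603311 0.        ]
```

>>> jog_arm([
  [[-0.05, 0.05, 0.146], [-1.5, -2.5, 0], 0.4],
  [[-0.1, 0.106, 0.292], [-3.5, -5, 0], 0.4],
  [[-0.15, 0.159, 0.438], [-5.5, -7.5, 0.2], 0.4],
  [[-0.2, 0.212, 0.584], [-7.5, -10, 0.6], 0.4],
  [[-0.25, 0.265, 0.73], [-9.5, -12.5, 0.9], 0.4],
  [[-0.3, 0.318, 0.876], [-11.5, -15, 1.2], 0.4],
  [[-0.35, 0.371, 1.022], [-13.5, -18, 1.4], 0.4],
  [[-0.4, 0.424, 1.168], [-15.5, -21, 1.6], 0.4],
  [[-0.45, 0.477, 1.314], [-17.5, -23.5, 1.7], 0.4],
  [[-0.504, 0.53, 1.46], [-18.8, -25.1, 1.8], 0.4],
], grip_force=60)

```text
time_s: 1.15
eef_pos: [0.4006, -0.1868, 0.2382]
tool_rot: [-0.008, 0.949, 0.101, 0.299]
contact_force: [1.4, 0.5, -0.1]
finger_gap: 0.0598
gripper_force: 0.0
```

```bash
python3 - <<'E'
from h import *
s=sense();print(np.round(s['joints'],3))
w=snapshot('wrist');b=snapshot('side');a=snapshot('scene');np.savez('pre.npz',w=w,b=b,a=a)
psi=.05;u=np.array([-.616*np.cos(psi),-.616*np.sin(psi),.788]);P=np.array([.465,-.185,.152]);foot=P-.136*u
move(foot+.245*u,tool(psi,.663))
cv2.imwrite('pics/w1.png',cv2.resize(w,(768,576))[:,:,::-1])
for A,c,m,st in blobs(w,(15,110,50),(28,255,255),100):print(A,c,st)
E
```

```text
[ 1.015  0.263 -0.46   2.363 -1.324  0.283  0.485]
t 1.3 pos [ 0.4003 -0.1879  0.238 ] gap 0.0596 F [-0.1  0.2 -0.1]
turn [-0.052  0.054  0.146] shift cm [-0.2  -0.   -0.13]
2887 [342.99792172  90.08486318] [306  58  69  74]
2275 [275.84747253 180.40351648] [258 143  38  75]
124 [137.70967742 271.15322581] [117 259  38  25]
425 [261.21176471 285.63529412] [244 259  27  51]
```

View pics/w1.png

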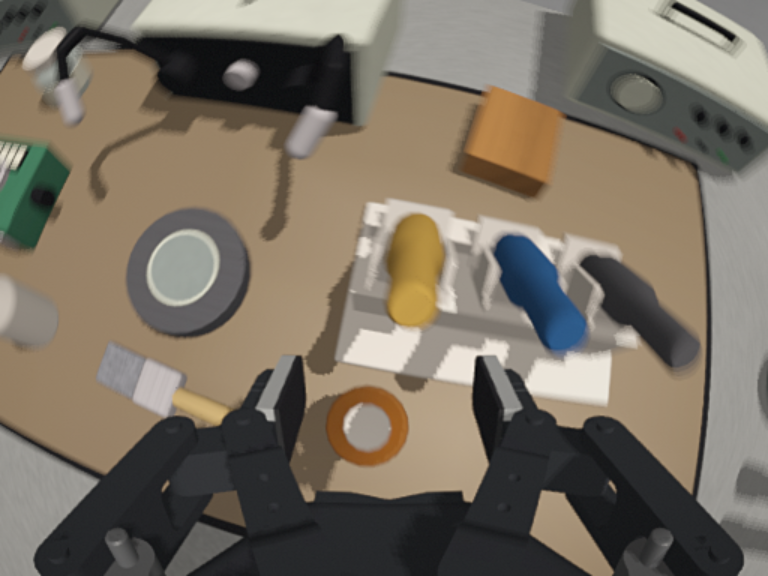

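Wrist view: the gold spindle lies dead ahead, with its top face near (411,305) and its foot end near (417,220). The amber bottle is below at (367,425). The ring is at (183,267). I'll intersect the spindle's axis planes from the wrist and side views.

```bash
python3 - <<'E'
from h import *
s=sense();f=np.load('pre.npz');w,b=f['w'],f['b']
def midline(im,c0,lo,hi,name,s=None):
    m=min(blobs(im,lo,hi,300),key=lambda B:np.hypot(*(B[1]-c0)))[2]
    P=np.argwhere(m)[:,::-1].astype(float);x0=P.mean(0);d=np.linalg.svd(P-x0,full_matrices=False)[2][0];n=np.array([-d[1],d[0]])
    t=(P-x0)@d;wd=(P-x0)@n;M=[]
    for k in np.arange(t.min()+6,t.max()-6,3):
        q=(t>=k)&(t<k+3);M.append([k+1.5,(wd[q].min()+wd[q].max())/2,np.ptp(wd[q])])
    M=np.array(M);print(name,np.round(x0,1),np.round(d,3),'ext',t.min().round(1),t.max().round(1),'widths',M[:,2].round(0))
    return x0,d,n,M
x0,d,n,M=midline(b,(271,285),(17,110,60),(26,255,255),'side')
q=M[M[:,0]<6];c=np.polyfit(q[:,0],q[:,1],1);pt=lambda k:x0+d*k+n*np.polyval(c,k)
o1,r1=ray('side',pt(-20));_,r2=ray('side',pt(5));n1=np.cross(r1,r2);n1/=np.linalg.norm(n1)
x0,d,n,M=midline(w,(276,180),(15,110,50),(28,255,255),'wrist')
c=np.polyfit(M[:,0],M[:,1],1)
o2,r1=ray('wrist',pt(-20),s);_,r2=ray('wrist',pt(20),s);n2=np.cross(r1,r2);n2/=np.linalg.norm(n2)
ax=np.cross(n1,n2);ax/=np.linalg.norm(ax);ax*=np.sign(ax[2])
p=np.linalg.solve(np.array([n1,n2,[0,0,1]]),[n1@o1,n2@o2,.152])
print('axis',ax.round(3),'yaw',np.arctan2(-ax[1],-ax[0]).round(3),'pt at z=.152',p.round(4))
print('plane angle',np.degrees(np.arccos(abs(n1@n2))))
print('topc',onz('wrist',(411/1.5,306/1.5),.179,s),'amber cap',onz('wrist',(367/1.5,425/1.5),.13,s),'disc',onz('wrist',(183/1.5,267/1.5),.025,s))
E
```

```text
side [271.  284.4] [0.884 0.467] ext -28.0 29.3 widths [13. 13. 13. 13. 13. 12. 14. 16. 16. 15. 13. 13. 13. 12. 10.  9.]
wrist [275.8 180.4] [-0.075  0.997] ext -37.8 36.8 widths [25. 27. 30. 30. 34. 35. 36. 37. 37. 36. 35. 33. 29. 28. 29. 30. 31. 31.
 33. 33. 30.]
axis [-0.623 -0.013  0.782] yaw 0.02 pt at z=.152 [ 0.4703 -0.1896  0.152 ]
plane angle 53.26319135539242
topc [ 0.44967422 -0.1898344   0.179     ] amber cap [ 0.39190001 -0.18099101  0.13      ] disc [0.48440359 0.00672308 0.025     ]
```

```bash
cat >> h.py <<'E'
psi=.035;u=np.array([-.616*np.cos(psi),-.616*np.sin(psi),.788]);PN=np.array([.470,-.1895,.152]);FOOT=PN-.136*u
E
python3 - <<'E'
from h import *
move(FOOT+.235*u,tool(psi,.663))
E
```

```text
t 1.3 pos [ 0.4003 -0.1879  0.238 ] gap 0.0596 F [-0.1  0.2 -0.1]
turn [-0.061  0.054  0.158] shift cm [0.18 0.5  1.12]
```

>>> jog_arm([
  [[-0.03, 0.027, 0.08], [0.1, 0.2, 0.4], 0.4],
  [[-0.061, 0.054, 0.158], [0.18, 0.5, 1.1], 0.4],
  [[-0.061, 0.054, 0.158], [0.18, 0.5, 1.1], 0.4],
  [[-0.061, 0.054, 0.158], [0.18, 0.5, 1.1], 0.4],
  [[-0.061, 0.054, 0.158], [0.18, 0.5, 1.1], 0.4],
  [[-0.061, 0.054, 0.158], [0.18, 0.5, 1.1], 0.4],
  [[-0.061, 0.054, 0.158], [0.18, 0.5, 1.1], 0.4],
  [[-0.061, 0.054, 0.158], [0.18, 0.5, 1.1], 0.4],
  [[-0.061, 0.054, 0.158], [0.18, 0.5, 1.1], 0.4],
  [[-0.061, 0.054, 0.158], [0.18, 0.5, 1.1], 0.4],
])

```text
time_s: 2.3
eef_pos: [0.4118, -0.1941, 0.2428]
tool_rot: [-0.011, 0.947, 0.022, 0.32]
contact_force: [-0.1, 1.1, -0.4]
finger_gap: 0.0599
gripper_force: 0.0
```

```bash
python3 - <<'E'
from h import *
move(FOOT+.235*u,tool(psi,.663));move(FOOT+.146*u,tool(psi,.663));print(np.round(sense()['joints'],3))
E
```

```text
t 2.3 pos [ 0.4118 -0.1941  0.2428] gap 0.0599 F [-0.1  1.1 -0.4]
turn [-0.013  0.012  0.007] shift cm [-0.99 -0.25  0.86]
t 2.3 pos [ 0.4118 -0.1941  0.2428] gap 0.0599 F [-0.1  1.1 -0.4]
turn [-0.013  0.012  0.007] shift cm [-0.88 -0.14  9.76]
[ 1.404  0.38  -1.015  2.363 -1.361  0.015  0.349]
```

The arm ran up against its q5 and q6 limits, because the full 38° tilt is at the edge of reach. I'll back off, do the yaw with the tool vertical, and then grasp with a gentler tilt of 0.4 rad.

```bash
python3 - <<'E'
from h import *
move([.56,-.08,.31],R.from_quat([.7071,.7071,0,0]))
E
```

```text
t 2.3 pos [ 0.4118 -0.1941  0.2428] gap 0.0599 F [-0.1  1.1 -0.4]
turn [ 0.49  -0.523 -1.466] shift cm [ 16.24 -10.72   4.01]
```

>>> jog_arm([
  [[0.049, -0.052, -0.13], [1.6, -1, 0.2], 0.4],
  [[0.098, -0.105, -0.27], [3.2, -2, 0.5], 0.4],
  [[0.147, -0.157, -0.41], [4.8, -3, 1], 0.4],
  [[0.196, -0.209, -0.55], [6.4, -4, 1.5], 0.4],
  [[0.245, -0.26, -0.69], [8, -5, 2], 0.4],
  [[0.294, -0.314, -0.83], [9.7, -6.5, 2.4], 0.4],
  [[0.343, -0.366, -0.97], [11.3, -7.5, 2.8], 0.4],
  [[0.392, -0.418, -1.12], [13, -8.5, 3.2], 0.4],
  [[0.44, -0.47, -1.26], [14.5, -9.5, 3.6], 0.4],
  [[0.49, -0.523, -1.4], [16.2, -10.7, 4], 0.4],
])

```text
time_s: 3.3
eef_pos: [0.5599, -0.0808, 0.31]
tool_rot: [-0.011, 0.814, 0.576, 0.073]
contact_force: [0.6, -0.1, 0.1]
finger_gap: 0.0599
gripper_force: 0.0
```

```bash
python3 - <<'E'
from h import *
print(np.round(sense()['joints'],3))
move([.5,-.1,.31],tool(psi,.0));move([.56,-.08,.31],R.from_quat([.7071,.7071,0,0]))
E
```

```text
[ 0.3    0.403 -0.201  1.66  -0.042  0.992 -0.199]
t 3.3 pos [ 0.5599 -0.0808  0.31  ] gap 0.0599 F [ 0.6 -0.1  0.1]
turn [-0.02  -0.155  1.195] shift cm [-3.75 -4.98 -0.83]
t 3.3 pos [ 0.5599 -0.0808  0.31  ] gap 0.0599 F [ 0.6 -0.1  0.1]
turn [ 0.088 -0.119 -0.338] shift cm [ 0.08 -0.01  0.01]
```

>>> jog_arm([
  [[0, -0.02, 0.13], [0, 0, 0], 0.4],
  [[0, -0.04, 0.26], [0, 0, 0], 0.4],
  [[-0.01, -0.06, 0.39], [0, 0, 0], 0.4],
  [[-0.01, -0.08, 0.52], [0, 0, 0], 0.4],
  [[-0.01, -0.1, 0.65], [0, 0, 0], 0.4],
  [[-0.01, -0.11, 0.78], [0, 0, 0], 0.4],
  [[-0.02, -0.12, 0.91], [0, 0, 0], 0.4],
  [[-0.02, -0.14, 1.04], [0, 0, 0], 0.4],
  [[-0.02, -0.155, 1.195], [0, 0, 0], 0.4],
  [[-0.02, -0.155, 1.195], [0, 0, 0], 0.4],
])

```text
time_s: 4.3
eef_pos: [0.5598, -0.08, 0.3094]
tool_rot: [-0.002, 1.0, 0.016, 0.001]
contact_force: [0.4, -0.8, 0.6]
finger_gap: 0.0596
gripper_force: 0.0
```

```bash
python3 - <<'E'
from h import *
print(np.round(sense()['joints'],3))
T=tool(psi,.4);off=-.006*T.as_matrix()[:,2]
move(FOOT+.24*u+off,T)
E
```

```text
[ 0.014  0.435  0.139  1.599 -0.069  1.111 -1.369]
t 4.3 pos [ 0.5598 -0.08    0.3094] gap 0.0596 F [ 0.4 -0.8  0.6]
turn [-0.002  0.398 -0.004] shift cm [-15.97  10.71   6.93]
```

>>> jog_arm([
  [[0, 0.05, 0], [-2.3, 1.5, 0], 0.4],
  [[0, 0.1, 0], [-4.6, 3, 0.6], 0.4],
  [[0, 0.15, 0], [-6.9, 4.6, 1.4], 0.4],
  [[0, 0.2, 0], [-9.2, 6.1, 2.4], 0.4],
  [[0, 0.25, 0], [-11.5, 7.7, 3.6], 0.4],
  [[0, 0.3, 0], [-13.7, 9.2, 5], 0.4],
  [[0, 0.35, 0], [-16, 10.7, 6.5], 0.4],
  [[0, 0.4, 0], [-16, 10.7, 6.9], 0.4],
  [[0, 0.4, 0], [-16, 10.7, 6.9], 0.4],
  [[0, 0.4, 0], [-16, 10.7, 6.9], 0.4],
])

```text
time_s: 5.3
eef_pos: [0.4035, -0.1923, 0.2406]
tool_rot: [-0.004, 0.98, 0.015, 0.2]
contact_force: [0.6, 0.0, -0.5]
finger_gap: 0.0601
gripper_force: 0.0
```

```bash
python3 - <<'E'
from h import *
s=sense();print(np.round(s['joints'],3))
T=tool(psi,.4);off=-.006*T.as_matrix()[:,2]
move(FOOT+.24*u+off,T);move(FOOT+.14*u+off,T)
w=snapshot('wrist')
cv2.imwrite('pics/w2.png',cv2.resize(w,(768,576))[:,:,::-1])
b=min(blobs(w,(15,110,50),(28,255,255),300),key=lambda B:abs(B[1][0]-262)+abs(B[1][1]-200));print(b[0],b[1],b[3])
K=camera_params('wrist')
def wp(P):
    M=np.array(K['T_tool_cam']);A=Rt(s).as_matrix();p=M[:3,:3].T@(A.T@(np.array(P)-s['eef_pos'])-M[:3,3])
    th=np.arctan2(np.hypot(*p[:2]),p[2]);return np.array(K['intrinsics'])[:2,2]+K['intrinsics'][0][0]*th*p[:2]/np.hypot(*p[:2])
print('top exp',wp(FOOT+.17*u)*1.5,'mid',wp(FOOT+.06*u)*1.5)
E
```

```text
[ 0.581  0.226 -0.064  2.25  -0.56   0.373 -0.524]
t 5.3 pos [ 0.4035 -0.1923  0.2406] gap 0.0601 F [ 0.6  0.  -0.5]
turn [-0.001 -0.003 -0.004] shift cm [-0.03 -0.04  0.1 ]
t 5.3 pos [ 0.4035 -0.1923  0.2406] gap 0.0601 F [ 0.6  0.  -0.5]
turn [-0.001 -0.003 -0.004] shift cm [ 2.55 -0.04  9.77]
3081 [256.6533593 149.4978903] [237 102  41  95]
top exp [390.33153542 281.84105145] mid [389.71319311 194.97962369]
```

View pics/w2.png

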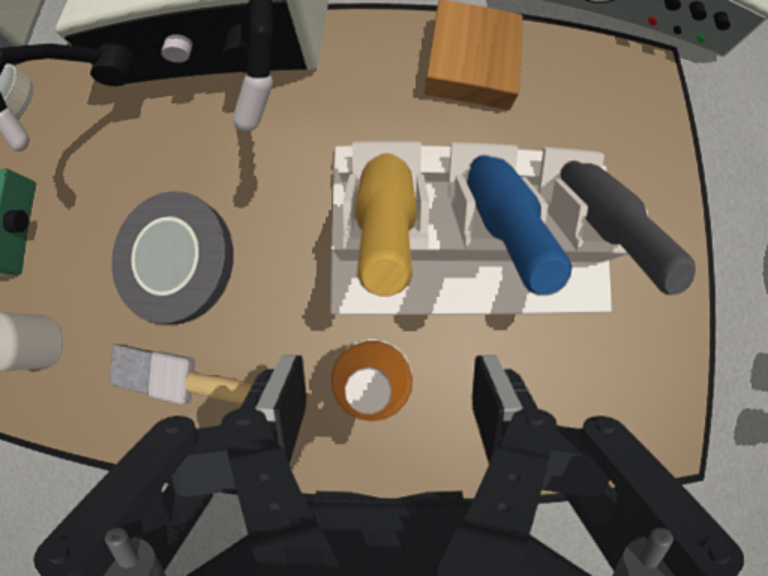

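The gold neck sits centred between the fingers, with its top at (384,277) where I expected (390,282), which is about 2 mm to +y. Moving in along the axis and closing.

>>> jog_arm([
  [[0, 0, 0], [0.3, -0.2, 1.2], 0.4],
  [[0, 0, 0], [0.6, -0.2, 2.4], 0.4],
  [[0, 0, 0], [0.95, -0.2, 3.6], 0.4],
  [[0, 0, 0], [1.25, -0.2, 4.8], 0.4],
  [[0, 0, 0], [1.6, -0.2, 6], 0.4],
  [[0, 0, 0], [1.9, -0.2, 7.2], 0.4],
  [[0, 0, 0], [2.2, -0.2, 8.4], 0.4],
  [[0, 0, 0], [2.55, -0.2, 9.7], 0.4],
  [[0, 0, 0], [2.55, -0.2, 9.7], 0.4],
  [[0, 0, 0], [2.55, -0.2, 9.7], 0.4],
])

```text
time_s: 6.35
eef_pos: [0.4644, -0.1878, 0.1604]
tool_rot: [-0.005, 0.98, 0.015, 0.2]
contact_force: [0.9, -0.0, 0.1]
finger_gap: 0.06
gripper_force: 0.0
```

>>> jog_arm([
  [[0, 0, 0], [0, 0, 0], 0.0],
  [[0, 0, 0], [0, 0, 0], -0.2],
  [[0, 0, 0], [0, 0, 0], -0.4],
  [[0, 0, 0], [0, 0, 0], -0.6],
  [[0, 0, 0], [0, 0, 0], -0.8],
  [[0, 0, 0], [0, 0, 0], -0.8],
  [[0, 0, 0], [0, 0, 0], -0.8],
  [[0, 0, 0], [0, 0, 0], -0.8],
  [[0, 0, 0], [0, 0, 0], -0.8],
  [[0, 0, 0], [0, 0, 0], -0.8],
], grip_force=60)

```text
time_s: 7.35
eef_pos: [0.4644, -0.1882, 0.1615]
tool_rot: [-0.004, 0.98, 0.015, 0.2]
contact_force: [-2.9, -0.6, 6.3]
finger_gap: 0.0243
gripper_force: 58.7
```

```bash
python3 - <<'E'
from h import *
s=sense();print(np.round(s['joints'],3),s['gripper_force'])
T=tool(psi,.4);off=-.006*T.as_matrix()[:,2]
move(FOOT+.14*u+off,T);move(FOOT+.24*u+off,T)
E
```

```text
[ 0.593  0.449 -0.206  2.23  -0.679  0.137 -0.459] 58.73059719800949
t 7.35 pos [ 0.4644 -0.1882  0.1615] gap 0.0243 F [-2.9 -0.6  6.3]
turn [-0.    -0.003 -0.005] shift cm [0.04 0.15 0.1 ]
t 7.35 pos [ 0.4644 -0.1882  0.1615] gap 0.0243 F [-2.9 -0.6  6.3]
turn [-0.    -0.003 -0.005] shift cm [-2.53  0.16 -9.56]
```

>>> jog_arm([
  [[0, 0, 0], [0.05, 0, -0.2], -0.8],
  [[0, 0, 0], [-0.15, 0, -1.0], -0.8],
  [[0, 0, 0], [-0.45, 0, -2.1], -0.8],
  [[0, 0, 0], [-0.75, 0, -3.2], -0.8],
  [[0, 0, 0], [-1.05, 0, -4.4], -0.8],
  [[0, 0, 0], [-1.4, 0, -5.6], -0.8],
  [[0, 0, 0], [-1.7, 0, -6.8], -0.8],
  [[0, 0, 0], [-2.0, 0, -8], -0.8],
  [[0, 0, 0], [-2.3, 0, -9], -0.8],
  [[0, 0, 0], [-2.5, 0, -10], -0.8],
])

```text
time_s: 8.35
eef_pos: [0.4012, -0.1898, 0.2436]
tool_rot: [-0.005, 0.98, 0.015, 0.2]
contact_force: [0.1, -0.3, -4.4]
finger_gap: 0.0246
gripper_force: 59.3
```

```bash
python3 - <<'E'
from h import *
s=sense();print(np.round(s['joints'],3),s['gripper_force'])
T=tool(psi,.4);off=-.006*T.as_matrix()[:,2]
move(FOOT+.24*u+off,T)
b=snapshot('side');a=snapshot('scene');w=snapshot('wrist');np.savez('ext.npz',a=a,b=b,w=w)
cv2.imwrite('pics/ext.png',np.hstack([cv2.resize(b[180:372,130:386],(400,300)),cv2.resize(w,(400,300))])[:,:,::-1])
E
```

```text
[ 0.563  0.216 -0.045  2.252 -0.559  0.383 -0.53 ] 59.26678687334061
t 8.35 pos [ 0.4012 -0.1898  0.2436] gap 0.0246 F [ 0.1 -0.3 -4.4]
turn [-0.002 -0.002 -0.005] shift cm [0.05 0.21 0.47]
```

View pics/ext.png

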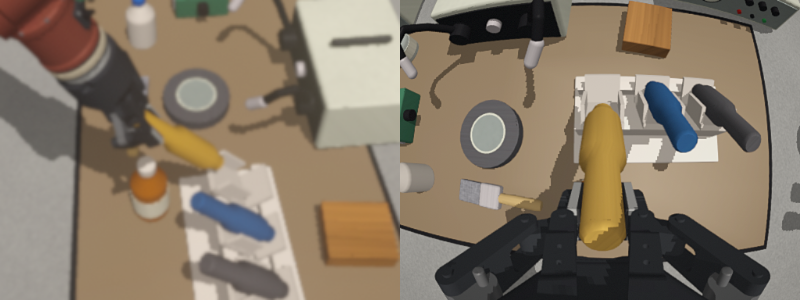

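The spindle is out of the trough and held by its neck; its base has cleared the trough walls. Now lift it over the bottle and turn it upright.

```bash
python3 - <<'E'
from h import *
s=sense();move(np.array(s['eef_pos'])+[0,0,.07],tool(psi,-.263));move([.46,-.165,.32],tool(psi,-.263))
E
```

```text
t 8.5 pos [ 0.4023 -0.1902  0.2437] gap 0.0245 F [ 0.1  0.6 -4.2]
turn [-0.002 -0.667 -0.005] shift cm [ 2.75 -0.02 -6.44]
t 8.5 pos [ 0.4023 -0.1902  0.2437] gap 0.0245 F [ 0.1  0.6 -4.2]
turn [-0.002 -0.667 -0.005] shift cm [ 8.37 -2.36 -4.72]
```

>>> jog_arm([
  [[0, 0, 0], [0.4, 0, -1.2], -0.8],
  [[0, 0, 0], [1.2, 0, -3], -0.8],
  [[0, -0.05, 0], [2.1, -0.2, -4.8], -0.8],
  [[0, -0.15, 0], [3.5, -0.5, -5.3], -0.8],
  [[0, -0.25, 0], [5, -1, -5], -0.8],
  [[0, -0.35, 0], [6.5, -1.5, -4.7], -0.8],
  [[0, -0.45, 0], [7.5, -2, -4.7], -0.8],
  [[0, -0.55, 0], [8.4, -2.4, -4.7], -0.8],
  [[0, -0.63, 0], [8.4, -2.4, -4.7], -0.8],
  [[0, -0.665, 0], [8.4, -2.4, -4.7], -0.8],
])

```text
time_s: 9.5
eef_pos: [0.4628, -0.1632, 0.3178]
tool_rot: [0.0, 0.991, 0.017, -0.131]
contact_force: [-0.4, -0.0, -4.9]
finger_gap: 0.0245
gripper_force: 59.5
```

```bash
python3 - <<'E'
from h import *
s=sense();print(np.round(s['joints'],3))
T=tool(psi,-.263);off=-.006*T.as_matrix()[:,2]
move(np.array([.484,.007,.025+.05+.14])+off,T)
E
```

```text
[ 0.183  0.427  0.108  1.615  0.034  1.354 -1.262]
t 9.5 pos [ 0.4628 -0.1632  0.3178] gap 0.0245 F [-0.4 -0.  -4.9]
turn [-0.005  0.001 -0.   ] shift cm [  5.29 -16.9    8.69]
```

>>> jog_arm([
  [[0, 0, 0], [0.2, -1.5, 0], -0.8],
  [[0, 0, 0], [0.5, -4, 0], -0.8],
  [[0, 0, 0], [1, -7, 0.5], -0.8],
  [[0, 0, 0], [1.7, -10, 1.5], -0.8],
  [[0, 0, 0], [2.6, -13, 3], -0.8],
  [[0, 0, 0], [3.6, -15, 5], -0.8],
  [[0, 0, 0], [4.5, -16.4, 7], -0.8],
  [[0, 0, 0], [5.1, -16.9, 8.3], -0.8],
  [[0, 0, 0], [5.3, -16.9, 8.7], -0.8],
  [[0, 0, 0], [5.3, -16.9, 8.7], -0.8],
])

```text
time_s: 10.5
eef_pos: [0.4837, 0.006, 0.2218]
tool_rot: [0.0, 0.991, 0.016, -0.131]
contact_force: [-0.6, -0.3, -2.8]
finger_gap: 0.0245
gripper_force: 59.6
```

```bash
python3 - <<'E'
from h import *
s=sense();print(np.round(s['joints'],3))
T=tool(psi,-.263);off=-.006*T.as_matrix()[:,2]
move(np.array([.484,.007,.025+.05+.14])+off,T)
s=sense();w=snapshot('wrist');b=snapshot('side');a=snapshot('scene');np.savez('over.npz',a=a,b=b,w=w,pos=s['eef_pos'],rot=s['tool_rot'])
cv2.imwrite('pics/over.png',np.vstack([np.hstack([cv2.resize(b[130:274,180:372],(400,300)),cv2.resize(a[90:234,150:342],(400,300))]),np.hstack([cv2.resize(w[40:328,66:450],(400,300)),np.zeros((300,400,3),np.uint8)])])[:,:,::-1])
E
```

```text
[-0.076  0.518  0.036  1.757 -0.026  1.13  -1.567]
t 10.5 pos [0.4837 0.006  0.2218] gap 0.0245 F [-0.6 -0.3 -2.8]
turn [-0.004 -0.    -0.003] shift cm [ 0.2  -0.1   0.05]
```

View pics/over.png

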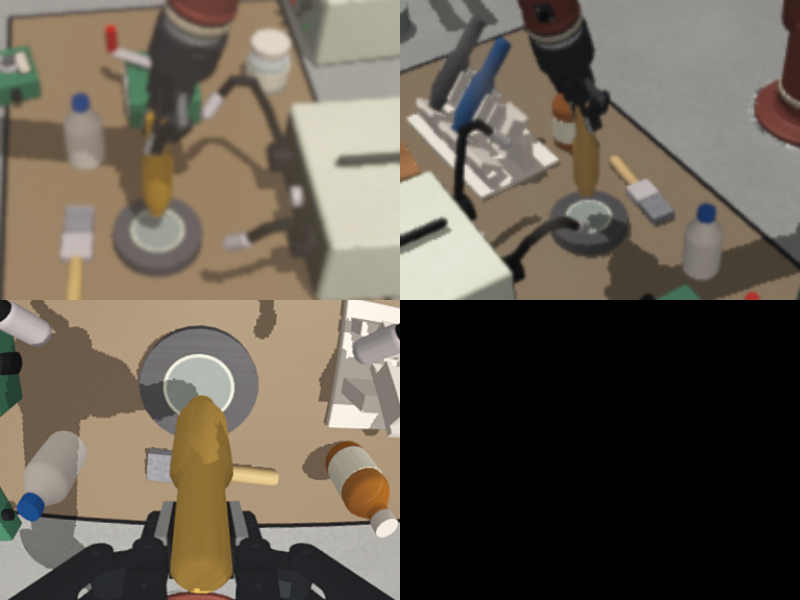

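The spindle hangs over the disc, slightly above the ring. I'll measure its real axis from the three views to get the tilt, and the ring centre again.

```bash
cat >> h.py <<'E'
def axisplane(im,name,c0,s=None,lo=(14,110,30),hi=(28,255,255),cut=(6,6)):
    B=min(blobs(im,lo,hi,150),key=lambda B:np.hypot(*(B[1]-c0)));P=np.argwhere(B[2])[:,::-1].astype(float)
    x0=P.mean(0);d=np.linalg.svd(P-x0,full_matrices=False)[2][0];d*=np.sign(d[1]);n=np.array([-d[1],d[0]])
    t=(P-x0)@d;w=(P-x0)@n;M=np.array([[k+1.5,(w[q].min()+w[q].max())/2,np.ptp(w[q])] for k in np.arange(t.min()+cut[0],t.max()-cut[1],3) for q in [(t>=k)&(t<k+3)]])
    c=np.polyfit(M[:,0],M[:,1],1);pt=lambda k:x0+d*k+n*np.polyval(c,k)
    print(name,B[0],x0.round(1),'ext',t.min().round(),t.max().round(),'mid',M[:,1].round(1),'w',M[:,2].round())
    o,r1=ray(name,pt(-15),s);_,r2=ray(name,pt(15),s);N=np.cross(r1,r2);return N/np.linalg.norm(N),o
def meet(A,B,z):
    ax=np.cross(A[0],B[0]);ax/=np.linalg.norm(ax);ax*=np.sign(ax[2])
    p=np.linalg.solve(np.array([A[0],B[0],[0,0,1]]),[A[0]@A[1],B[0]@B[1],z]);return ax,p
E
python3 - <<'E'
from h import *
f=np.load('over.npz');s={'eef_pos':f['pos'],'tool_rot':f['rot']}
A=axisplane(f['b'],'side',(180+155*.48,130+185*.48));C=axisplane(f['a'],'scene',(150+187*.48,90+160*.48));W=axisplane(f['w'],'wrist',(66+202*.96,40+190*.96),s,cut=(10,20))
for n,X,Y in(('side-scene',A,C),('side-wrist',A,W),('scene-wrist',C,W)):
    ax,p=meet(X,Y,.075);print(n,'tiltxy deg',np.degrees(ax[:2]/ax[2]).round(1),'foot at',p.round(4),'ang',np.degrees(np.arccos(abs(X[0]@Y[0]))).round())
m=cv2.inRange(cv2.cvtColor(f['w'],cv2.COLOR_RGB2HSV),np.array([40,0,90]),np.array([100,60,220]))
for A_,c,mm,st in blobs(f['w'],(35,5,90),(100,60,255),300):print('ring',A_,c,st)
E
```

```text
side 409 [255.3 216.5] ext -16.0 17.0 mid [ 0.8  0.6  0.4  0.2  0.  -0.2 -0.3] w [16. 16. 14. 14. 14. 14. 12.]
scene 373 [238.1 165.1] ext -24.0 18.0 mid [ 0.6 -0.  -0.7 -0.5  0.2 -0.5 -0.2  0.   0.3  0.5 -0.2] w [ 4.  4.  8. 12. 13. 11. 11. 11. 11. 11.  9.]
wrist 9614 [259.4 229.9] ext -98.0 91.0 mid [  0.4   0.4   0.4   0.4   0.8   0.8   0.8   0.8   0.8   0.2   0.7   0.2
   0.7   0.2   0.6   0.6   0.1   0.6  -1.4 -16.  -20.5   0.5   0.5  -0.
   0.5   0.9   0.9   0.4   0.4   0.3   0.3   0.3   0.3   0.3   0.2   0.7
   0.2   0.2   0.2   0.1   0.1   0.1   0.1   0.1   0.    0.    0.5  -0.
  -0.    0.4   0.4   0.4  -0.1  -0.1] w [ 35.  39.  43.  45.  46.  46.  48.  48.  50.  51.  52.  53.  54.  55.
  56.  56.  57.  58.  62.  91. 102.  60.  60.  57.  54.  51.  45.  46.
  46.  46.  48.  48.  50.  50.  50.  51.  52.  52.  52.  54.  54.  54.
  54.  56.  56.  56.  57.  58.  58.  59.  59.  59.  60.  60.]
side-scene tiltxy deg [-0.2 -5.4] foot at [0.4823 0.0046 0.075 ] ang 25.0
side-wrist tiltxy deg [0.5 0.3] foot at [0.4825 0.0064 0.075 ] ang 82.0
scene-wrist tiltxy deg [3.3 0.4] foot at [0.4835 0.0064 0.075 ] ang 58.0
ring 2235 [255.93959732 118.80536913] [226  95  62  52]
```

By the well-crossed side and wrist views, the spindle is upright to about half a degree. Its foot is at (0.4825, 0.006) and the disc centre at about (0.484, 0.007). Descending.

>>> jog_arm([
  [[0, 0, 0], [0.2, 0, 0.6], -0.8],
  [[0, 0, 0], [0.45, 0, 1.4], -0.8],
  [[0, 0, 0], [0.7, 0, 2.2], -0.8],
  [[0, 0, 0], [0.9, 0, 2.9], -0.8],
  [[0, 0, 0], [1.05, 0, 3.5], -0.8],
  [[0, 0, 0], [1.15, 0, 3.9], -0.8],
  [[0, 0, 0], [1.2, 0, 4.15], -0.8],
  [[0, 0, 0], [1.25, 0, 4.3], -0.8],
  [[0, 0, 0], [1.25, 0, 4.3], -0.8],
  [[0, 0, 0], [1.25, 0, 4.3], -0.8],
])

```text
time_s: 11.65
eef_pos: [0.485, 0.0058, 0.1775]
tool_rot: [0.0, 0.991, 0.015, -0.131]
contact_force: [-0.7, 0.2, -4.4]
finger_gap: 0.0246
gripper_force: 59.6
```

>>> jog_arm([
  [[0, 0, 0], [0.025, 0, 0.1], -0.8],
  [[0, 0, 0], [0.025, 0, 0.1], -0.8],
  [[0, 0, 0], [0.05, 0, 0.2], -0.8],
  [[0, 0, 0], [0.05, 0, 0.2], -0.8],
  [[0, 0, 0], [0.08, 0, 0.3], -0.8],
  [[0, 0, 0], [0.08, 0, 0.3], -0.8],
  [[0, 0, 0], [0.08, 0, 0.3], -0.8],
  [[0, 0, 0], [0.08, 0, 0.3], -0.8],
  [[0, 0, 0], [0.08, 0, 0.3], -0.8],
  [[0, 0, 0], [0.08, 0, 0.3], -0.8],
])

```text
time_s: 12.65
eef_pos: [0.4848, 0.0058, 0.1742]
tool_rot: [0.0, 0.991, 0.015, -0.131]
contact_force: [-0.0, 0.5, -3.8]
finger_gap: 0.0244
gripper_force: 59.6
```

>>> jog_arm([
  [[0, 0, 0], [0.025, 0, 0.1], -0.8],
  [[0, 0, 0], [0.025, 0, 0.1], -0.8],
  [[0, 0, 0], [0.025, 0, 0.1], -0.8],
  [[0, 0, 0], [0.05, 0, 0.2], -0.8],
  [[0, 0, 0], [0.05, 0, 0.2], -0.8],
  [[0, 0, 0], [0.05, 0, 0.2], -0.8],
  [[0, 0, 0], [0.05, 0, 0.2], -0.8],
  [[0, 0, 0], [0.05, 0, 0.2], -0.8],
  [[0, 0, 0], [0.05, 0, 0.2], -0.8],
  [[0, 0, 0], [0.05, 0, 0.2], -0.8],
])

```text
time_s: 13.65
eef_pos: [0.4852, 0.0058, 0.1739]
tool_rot: [0.0, 0.991, 0.015, -0.13]
contact_force: [-0.0, -0.2, 9.9]
finger_gap: 0.0246
gripper_force: 60.9
```

>>> jog_arm([
  [[0, 0, 0], [-0.01, 0, -0.05], -0.8],
  [[0, 0, 0], [-0.02, 0, -0.08], -0.8],
  [[0, 0, 0], [-0.02, 0, -0.08], -0.8],
  [[0, 0, 0], [-0.02, 0, -0.08], -0.8],
  [[0, 0, 0], [-0.02, 0, -0.08], -0.8],
  [[0, 0, 0], [-0.02, 0, -0.08], -0.8],
  [[0, 0, 0], [-0.02, 0, -0.08], -0.8],
  [[0, 0, 0], [-0.02, 0, -0.08], -0.8],
  [[0, 0, 0], [-0.02, 0, -0.08], -0.8],
  [[0, 0, 0], [-0.02, 0, -0.08], -0.8],
], grip_force=20)

```text
time_s: 14.65
eef_pos: [0.4851, 0.0058, 0.1739]
tool_rot: [0.0, 0.991, 0.015, -0.13]
contact_force: [-1.1, -0.3, 7.2]
finger_gap: 0.0246
gripper_force: 60.4
```

```bash
python3 - <<'E'
from h import *
s=sense();w=snapshot('wrist');b=snapshot('side');print(np.round(s['contact_force'],1),np.round(s['torque'],2))
A=axisplane(b,'side',(256,235));W=axisplane(w,'wrist',(259,229),s,cut=(10,110))
ax,p=meet(A,W,.025);print('tilt',np.degrees(ax[:2]/ax[2]).round(1),p.round(4))
cv2.imwrite('pics/down.png',np.hstack([cv2.resize(b[150:294,160:352],(400,300)),cv2.resize(w[40:328,66:450],(400,300))])[:,:,::-1])
E
```

```text
[-1.1 -0.3  7.2] [-0.04  0.31 -0.01]
side 346 [255.6 227.8] ext -14.0 15.0 mid [ 0.6  0.8  0.1 -0.1  0.2 -0.5] w [15. 14. 13. 13. 12. 11.]
wrist 9601 [259.5 230.1] ext -98.0 90.0 mid [0.1 0.6 0.6 0.6 0.6 0.6 0.6 0.6 0.6 0.6 0.6 0.6 0.6 0.6 0.6 0.6 0.6 0.6
 0.5 0.5 0.5 0.5 0.5] w [35. 38. 42. 44. 46. 46. 48. 48. 50. 50. 52. 52. 54. 54. 56. 56. 58. 58.
 60. 60. 60. 60. 60.]
tilt [ 0.4 -0.1] [0.4833 0.0075 0.025 ]
```

View pics/down.png

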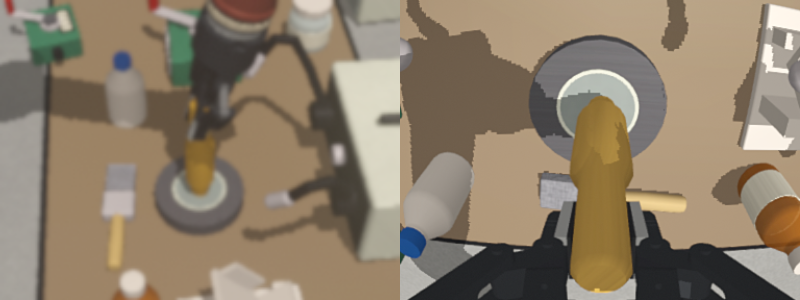

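The spindle stands in the ring centre at (0.483, 0.0075), tilted 0.4°. Easing the load and opening slowly.

>>> jog_arm([
  [[0, 0, 0], [-0.015, 0, -0.06], -0.8],
  [[0, 0, 0], [-0.02, 0, -0.08], -0.6],
  [[0, 0, 0], [-0.02, 0, -0.08], -0.5],
  [[0, 0, 0], [-0.02, 0, -0.08], -0.44],
  [[0, 0, 0], [-0.02, 0, -0.08], -0.4],
  [[0, 0, 0], [-0.02, 0, -0.08], -0.36],
  [[0, 0, 0], [-0.02, 0, -0.08], -0.3],
  [[0, 0, 0], [-0.02, 0, -0.08], -0.2],
  [[0, 0, 0], [-0.02, 0, -0.08], -0.1],
  [[0, 0, 0], [-0.02, 0, -0.08], 0],
], grip_force=20)

```text
time_s: 15.75
eef_pos: [0.4848, 0.0058, 0.1737]
tool_rot: [0.0, 0.991, 0.016, -0.131]
contact_force: [0.3, 0.0, -0.1]
finger_gap: 0.0429
gripper_force: 0.0
```

```bash
python3 - <<'E'
from h import *
s=sense();w=snapshot('wrist');b=snapshot('side');print(np.round(s['contact_force'],1),s['finger_gap'])
A=axisplane(b,'side',(256,227));W=axisplane(w,'wrist',(259,229),s,cut=(10,110))
ax,p=meet(A,W,.025);print('tilt',np.degrees(ax[:2]/ax[2]).round(1),p.round(4))
# finger pads (dark) either side of the neck along the row of the pads
A=Rt(s).inv();print('up in tool',A.apply([0,0,1]).round(3))
E
```

```text
[ 0.3  0.  -0.1] 0.04290027521123286
side 313 [255.6 228.7] ext -13.0 14.0 mid [ 0.6  0.8  0.   0.3  0.1 -0.1] w [15. 14. 13. 12. 12. 10.]
wrist 9540 [258.9 229.8] ext -98.0 91.0 mid [0.6 0.6 0.6 1.  0.5 1.  1.  0.4 0.4 0.4 0.4 0.8 0.8 0.8 0.8 0.7 0.2 0.7
 0.7 0.6 0.1 0.6 0.6 0.5] w [36. 38. 42. 45. 46. 47. 47. 48. 50. 50. 52. 53. 53. 55. 55. 57. 58. 59.
 59. 59. 60. 61. 59. 57.]
tilt [ 1.3 -0. ] [0.4822 0.0076 0.025 ]
up in tool [-0.259 -0.003 -0.966]
```

>>> jog_arm([
  [[0, 0, 0], [0, 0, 0], 0.2],
  [[0, 0, 0], [0, 0, 0], 0.4],
  [[0, 0, 0], [0, 0, 0], 0.4],
  [[0, 0, 0], [-0.1, 0, -0.4], 0.4],
  [[0, 0, 0], [-0.3, 0, -1.1], 0.4],
  [[0, 0, 0], [-0.6, 0, -2.2], 0.4],
  [[0, 0, 0], [-1, 0, -3.7], 0.4],
  [[0, 0, 0], [-1.4, 0, -5.2], 0.4],
  [[0, 0, 0], [-1.8, 0, -6.7], 0.4],
  [[0, 0, 0], [-2.2, 0, -8.2], 0.4],
])

```text
time_s: 16.85
eef_pos: [0.4849, 0.0055, 0.2604]
tool_rot: [0.0, 0.991, 0.015, -0.13]
contact_force: [-0.7, -0.8, -0.1]
finger_gap: 0.06
gripper_force: 0.0
```

```bash
python3 - <<'E'
from h import *
s=sense();b=snapshot('side');w=snapshot('wrist');np.savez('rel.npz',b=b,w=w)
A=axisplane(b,'side',(256,225));W=axisplane(w,'wrist',(259,190),s,cut=(10,30))
ax,p=meet(A,W,.025);print('tilt',np.degrees(ax[:2]/ax[2]).round(1),p.round(4))
T=tool(np.pi/2,0)   # closing along x? check options
for n,T in(('keep yaw',tool(0,0)),):
    move([s['eef_pos'][0],s['eef_pos'][1],.30],T)
E
```

```text
side 559 [255.4 219.6] ext -23.0 23.0 mid [-0.  -0.  -0.1 -0.1 -0.1 -0.1 -0.1  0.3 -0.2 -0.2  0.3  0.3] w [11. 11. 11. 11. 13. 15. 15. 14. 13. 13. 12. 10.]
wrist 3535 [259.5 158. ] ext -51.0 49.0 mid [-0.6 -1.  -0.4 -0.7 -0.1 -0.   0.1  0.2  0.3  0.5  0.6  0.7  0.8  0.5
  0.1  1.8  1.4  1.5  1.7  2.3  1.9] w [33. 34. 35. 36. 37. 37. 39. 39. 41. 41. 41. 41. 39. 36. 33. 32. 33. 33.
 33. 34. 35.]
tilt [ 0.7 -0.2] [0.4829 0.0079 0.025 ]
t 16.95 pos [0.4862 0.0055 0.2614] gap 0.0601 F [0.3 0.1 0.6]
turn [0.001 0.256 0.031] shift cm [-1.1  -0.02 -3.71]
```

The spindle stands on its own, tilted about 0.7° (within noise), at (0.483, 0.008). Moving to a spot beyond the lever post.

```bash
python3 - <<'E'
from h import *
move([.447,.385,.25],R.from_quat([.7071,.7071,0,0]))
print('small',onz('side',(290*.64,258*.64),.04),onz('side',(258*.64,238*.64),.06))
E
```

```text
t 16.95 pos [0.4862 0.0055 0.2614] gap 0.0601 F [0.3 0.1 0.6]
turn [-0.2    0.201 -1.531] shift cm [ -2.34 -38.05   1.92]
small [0.2873316  0.32128625 0.04      ] [0.22153043 0.37028077 0.06      ]
```

>>> jog_arm([
  [[0, 0, 0], [-0.6, 0, -2], 0.4],
  [[0, 0, -0.05], [-1.2, -2, -3], 0.2],
  [[-0.02, 0.03, -0.19], [-1.4, -6, -3], 0],
  [[-0.05, 0.06, -0.33], [-1.6, -10, -3], -0.5],
  [[-0.08, 0.08, -0.47], [-1.8, -15, -2.5], -0.9],
  [[-0.1, 0.1, -0.61], [-2, -20, -2], -1],
  [[-0.12, 0.12, -0.75], [-2.1, -25, -1], -1],
  [[-0.14, 0.14, -0.89], [-2.2, -30, 0], -1],
  [[-0.16, 0.16, -1.03], [-2.3, -34, 1], -1],
  [[-0.18, 0.18, -1.17], [-2.3, -38, 1.9], -1],
])

```text
time_s: 17.95
eef_pos: [0.4431, 0.3885, 0.2471]
tool_rot: [0.01, 0.818, 0.574, -0.023]
contact_force: [0.5, 0.1, -0.6]
finger_gap: 0.0001
gripper_force: 0.0
```

```bash
python3 - <<'E'
from h import *
print(np.round(sense()['joints'],3));move([.447,.385,.25],R.from_quat([.7071,.7071,0,0]))
E
```

```text
[-0.569  0.566 -0.316  1.575  0.2    1.082 -1.289]
t 17.95 pos [0.4431 0.3885 0.2471] gap 0.0001 F [ 0.5  0.1 -0.6]
turn [-0.018  0.046 -0.347] shift cm [-0.21  0.48 -0.29]
```

>>> jog_arm([
  [[0, 0.01, -0.1], [-0.1, 0.1, 0], -1],
  [[-0.01, 0.02, -0.2], [-0.2, 0.3, -0.2], -1],
  [[-0.02, 0.04, -0.3], [-0.2, 0.5, -0.3], -1],
  [[-0.02, 0.046, -0.347], [-0.2, 0.5, -0.3], -1],
  [[-0.02, 0.046, -0.347], [-0.2, 0.5, -0.3], -1],
  [[-0.02, 0.046, -0.347], [-0.2, 0.5, -0.3], -1],
  [[-0.02, 0.046, -0.347], [-0.2, 0.5, -0.3], -1],
  [[-0.02, 0.046, -0.347], [-0.2, 0.5, -0.3], -1],
  [[-0.02, 0.046, -0.347], [-0.2, 0.5, -0.3], -1],
  [[-0.02, 0.046, -0.347], [-0.2, 0.5, -0.3], -1],
])

```text
time_s: 18.95
eef_pos: [0.45, 0.3811, 0.2506]
tool_rot: [0.002, 0.711, 0.703, -0.0]
contact_force: [0.4, 0.4, 0.1]
finger_gap: 0.0
gripper_force: 0.0
```

```bash
python3 - <<'E'
from h import *
s=sense();move([.447,.385,.25],R.from_quat([.7071,.7071,0,0]))
w=snapshot('wrist');b=snapshot('side');a=snapshot('scene')
for n,im in(('wrist',w),('scene',a),('side',b)):
  for lo,hi in(((0,120,50),(8,255,255)),((172,120,50),(180,255,255))):
    for A,c,m,st in blobs(im,lo,hi,15):
        if A<1500:print(n,A,c.round(1),st)
G=axisplane(b,'side',(256,219))
cv2.imwrite('pics/lev.png',np.hstack([cv2.resize(b[60:252,130:386],(400,300)),cv2.resize(w,(400,300))])[:,:,::-1])
E
```

```text
t 18.95 pos [0.45   0.3811 0.2506] gap 0.0 F [0.4 0.4 0.1]
turn [ 0.003  0.003 -0.011] shift cm [ 0.38 -0.31  0.06]
wrist 221 [380.5   6.7] [370   0  22  15]
wrist 46 [493.1 120.1] [490 117   7   7]
wrist 209 [ 70.4 193.4] [ 61 185  20  18]
wrist 208 [257.1 225.9] [249 218  17  16]
wrist 1364 [ 45.8 326.5] [ 21 307  55  66]
scene 76 [337.  128.1] [334 118   7  20]
scene 42 [384.  215.5] [381 211   7  10]
scene 89 [318.  236.7] [315 230   8  15]
scene 52 [343.6 335. ] [341 330   7  11]
side 32 [202.    2.2] [197   0  10   8]
side 21 [223.2   1.8] [220   0   8   7]
side 28 [215.1  13.5] [212  11   8   7]
side 35 [229.8  40. ] [225  38  12   5]
side 71 [232.8 146.9] [230 141   7  14]
side 15 [164. 152.] [163 149   3   7]
side 555 [255.4 219.2] ext -24.0 24.0 mid [ 0.2  0.2  0.3  0.3 -0.2 -0.1 -0.1 -0.6 -0.1 -0.  -0.   0. ] w [10. 10. 10. 10. 11. 13. 15. 14. 13. 13. 13. 11.]
```

View pics/lev.png

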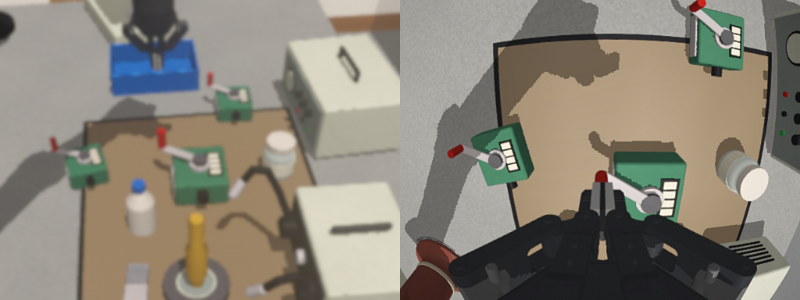

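The spindle still stands at the ring centre. The counter is below the gripper: the red post at wrist pixel (257,226) just beyond the fingers, its hub at about (320,260).

```bash
python3 - <<'E'
from h import *
s=sense()
print('post wrist z.117',onz('wrist',(257.1,224.5),.117,s),'hub',onz('wrist',(320,260),.077,s))
print(tri(ray('scene',(318,236.7)),ray('side',(232.8,146.9))))
E
```

```text
post wrist z.117 [0.44723855 0.34816054 0.117     ] hub [0.51827204 0.28406728 0.077     ]
(array([0.44675798, 0.32775589, 0.09579644]), [np.float64(0.0009867381480434066), np.float64(0.000986738148043397)])
```

>>> jog_arm([
  [[0, 0, 0], [0, -0.2, 1.5], -1],
  [[0, 0, 0], [0, -0.4, 4], -1],
  [[0, 0, 0], [0, -0.6, 7], -1],
  [[0, 0, 0], [0, -0.8, 10], -1],
  [[0, 0, 0], [0, -0.8, 12], -1],
  [[0, 0, 0], [0, -0.8, 13.3], -1],
  [[0, 0, 0], [0, -0.8, 13.9], -1],
  [[0, 0, 0], [0, -0.8, 13.9], -1],
  [[0, 0, 0], [0, -0.8, 13.9], -1],
  [[0, 0, 0], [0, -0.8, 13.9], -1],
])

```text
time_s: 20.1
eef_pos: [0.443, 0.3813, 0.1127]
tool_rot: [0.002, 0.711, 0.703, 0.001]
contact_force: [0.6, -0.1, 0.8]
finger_gap: 0.0
gripper_force: 0.0
```

>>> jog_arm([
  [[0, 0, 0], [-1.2, 0, 0], -1],
  [[0, 0, 0], [-2.4, 0, 0], -1],
  [[0, 0, 0], [-3.6, 0, 0], -1],
  [[0, 0, 0], [-4.8, -0.2, 0], -1],
  [[0, 0, 0], [-6, -0.4, 0], -1],
  [[0, 0, 0], [-7.2, -0.5, 0], -1],
  [[0, 0, 0], [-8.4, -0.5, 0], -1],
  [[0, 0, 0], [-9.6, -0.4, 0], -1],
  [[0, 0, 0], [-10.8, -0.2, 0], -1],
  [[0, 0, 0], [-11.5, 0, 0], -1],
])

```text
time_s: 21.1
eef_pos: [0.4417, 0.2642, 0.1119]
tool_rot: [0.002, 0.711, 0.703, -0.0]
contact_force: [-1.4, 2.7, 0.4]
finger_gap: 0.0
gripper_force: 1.3
```

```bash
python3 - <<'E'
from h import *
s=sense();print(s['eef_pos'],np.round(s['contact_force'],1))
a=snapshot('scene');b=snapshot('side')
r={}
for n,im in(('scene',a),('side',b)):
    for A,c,m,st in blobs(im,(0,120,50),(8,255,255),15):
        if A<300 and st[1]>80:print(n,A,c.round(1),st)
E
```

```text
[0.44168519 0.26415    0.11188893] [-1.4  2.7  0.4]
scene 39 [383.8 215.4] [381 211   6  10]
scene 52 [343.6 335. ] [341 330   7  11]
side 50 [229.9 111.6] [220 109  20   5]
side 17 [163.9 151.5] [163 148   3   8]
side 83 [232.3 165.5] [229 159   8  15]
```

>>> jog_arm([
  [[0, 0, 0], [-0.2, 0, 0], -1],
  [[0, 0, 0], [-0.4, 0, 0], -1],
  [[0, 0, 0], [-0.6, 0, 0], -1],
  [[0, 0, 0], [-0.7, 0, 0], -1],
  [[0, 0, 0], [-0.7, 0, 0], -1],
  [[0, 0, 0], [-0.7, 0, 0], -1],
  [[0, 0, 0], [-0.7, 0, 0], -1],
  [[0, 0, 0], [-0.7, 0, 0], -1],
  [[0, 0, 0], [-0.7, 0, 0], -1],
  [[0, 0, 0], [-0.7, 0, 0], -1],
])

```text
time_s: 22.2
eef_pos: [0.4425, 0.2598, 0.1124]
tool_rot: [0.002, 0.711, 0.703, 0.002]
contact_force: [3.7, 3.5, -2.0]
finger_gap: 0.0
gripper_force: 2.1
```

```bash
python3 - <<'E'
from h import *
b=snapshot('side')
for A,c,m,st in blobs(b,(0,120,50),(8,255,255),50):
    if A<300 and st[1]>130:
        p=onz('side',c,.097);d=np.array([.5205,.283])-p[:2];print(c.round(1),p.round(4),'q',.55-np.arctan2(-d[1],d[0]),np.hypot(*d))
for c in((232.8,146.9),(232.3,165.5)):
    p=onz('side',c,.097);d=np.array([.5205,.283])-p[:2];print(p,'q',.55-np.arctan2(-d[1],d[0]),np.hypot(*d))
E
```

```text
[232.9 166.3] [0.44   0.2346 0.097 ] q 1.0908579550462112 0.09390772135319138
[0.44587564 0.32705563 0.097     ] q 0.016694969668391568 0.08665849513913486
[0.43840344 0.23841033 0.097     ] q 1.0475587528834946 0.09342421516372497
```

>>> jog_arm([
  [[0, 0, 0], [-0.1, 0, 0], -1],
  [[0, 0, 0], [-0.2, 0, 0], -1],
  [[0, 0, 0], [-0.3, 0, 0], -1],
  [[0, 0, 0], [-0.3, 0, 0], -1],
  [[0, 0, 0], [-0.3, 0, 0], -1],
  [[0, 0, 0], [-0.3, 0, 0], -1],
  [[0, 0, 0], [-0.3, 0, 0], -1],
  [[0, 0, 0], [-0.3, 0, 0], -1],
  [[0, 0, 0], [-0.3, 0, 0], -1],
  [[0, 0, 0], [-0.3, 0, 0], -1],
])

```text
time_s: 23.25
eef_pos: [0.4428, 0.2573, 0.1126]
tool_rot: [0.002, 0.711, 0.704, 0.003]
contact_force: [2.8, 4.8, -1.5]
finger_gap: -0.0002
gripper_force: 2.3
```

```bash
python3 - <<'E'
from h import *
s=sense();print(s['eef_pos'],np.round(s['contact_force'],1));b=snapshot('side')
for A,c,m,st in blobs(b,(0,120,50),(8,255,255),50):
    if A<300 and st[1]>130:print(c.round(2),onz('side',c,.097).round(4))
E
```

```text
[0.44284174 0.2572633  0.11261119] [ 2.8  4.8 -1.5]
[233.27 166.62] [0.441 0.233 0.097]
```

>>> jog_arm([
  [[0, 0, 0], [-0.2, 0, 0], -1],
  [[0, 0, 0], [-0.4, 0, 0], -1],
  [[0, 0, 0], [-0.5, 0, 0], -1],
  [[0, 0, 0], [-0.5, 0, 0], -1],
  [[0, 0, 0], [-0.5, 0, 0], -1],
  [[0, 0, 0], [-0.5, 0, 0], -1],
  [[0, 0, 0], [-0.5, 0, 0], -1],
  [[0, 0, 0], [-0.5, 0, 0], -1],
  [[0, 0, 0], [-0.5, 0, 0], -1],
  [[0, 0, 0], [-0.5, 0, 0], -1],
])

```text
time_s: 24.3
eef_pos: [0.4433, 0.2545, 0.1129]
tool_rot: [0.001, 0.71, 0.704, 0.005]
contact_force: [4.7, 7.9, -3.5]
finger_gap: -0.0
gripper_force: 3.9
```

```bash
python3 - <<'E'
from h import *
s=sense();print(s['eef_pos'],np.round(s['contact_force'],1));b=snapshot('side')
for A,c,m,st in blobs(b,(0,120,50),(8,255,255),50):
    if A<300 and st[1]>130:print(c.round(2),onz('side',c,.097).round(4))
E
```

```text
[0.4433275  0.25448813 0.1129063 ] [ 4.7  7.9 -3.5]
[234.06 167.42] [0.4431 0.2291 0.097 ]
```

The force is now about 10 N against a spring of at most 3 N, and the post has swung its full chord, so it's on the stop. One last nudge, then back along the arc so the lever returns.

>>> jog_arm([
  [[0, 0, 0], [-0.2, 0, 0], -1],
  [[0, 0, 0], [-0.4, 0, 0], -1],
  [[0, 0, 0], [-0.4, 0, 0], -1],
  [[0, 0, 0], [1, 0, 0], -1],
  [[0, 0, 0], [3, -0.3, 0], -1],
  [[0, 0, 0], [5, -0.5, 0], -1],
  [[0, 0, 0], [7, -0.5, 0], -1],
  [[0, 0, 0], [9, -0.3, 0], -1],
  [[0, 0, 0], [11, 0, 0], -1],
  [[0, 0, 0], [13.5, 0, 0], -1],
])

```text
time_s: 25.35
eef_pos: [0.4425, 0.383, 0.1108]
tool_rot: [0.004, 0.712, 0.702, -0.003]
contact_force: [0.8, -0.6, -0.5]
finger_gap: 0.0001
gripper_force: 0.0
```

>>> jog_arm([
  [[0, 0, 0], [0.3, 0, 0], -1],
  [[0, 0, 0], [0.3, 0, -1], -1],
  [[0, 0, 0], [0.3, 0, -3], -1],
  [[0, 0, 0], [0.3, 0, -5], -1],
  [[0, 0, 0], [0.3, 0, -8], -1],
  [[0, 0, 0], [0.3, 0, -11], -1],
  [[0, 0, 0], [0.3, 0, -13], -1],
  [[0, 0, 0], [0.3, 0, -14], -1],
  [[0, 0, 0], [0.3, 0, -14], -1],
  [[0, 0, 0], [0.3, 0, -14], -1],
])

```text
time_s: 26.35
eef_pos: [0.4419, 0.3876, 0.2506]
tool_rot: [0.002, 0.711, 0.703, -0.001]
contact_force: [-0.3, 0.4, -0.1]
finger_gap: 0.0003
gripper_force: 0.0
```

```bash
python3 - <<'E'
from h import *
s=sense();print(s['time_s'],s['eef_pos'],np.round(s['contact_force'],1));b=snapshot('side');a=snapshot('scene')
for A,c,m,st in blobs(b,(0,120,50),(8,255,255),50):
    if A<300 and st[1]>130:print(c.round(2),onz('side',c,.097).round(4))
axisplane(b,'side',(256,219))
cv2.imwrite('pics/end.png',np.hstack([cv2.resize(b,(400,300)),cv2.resize(a,(400,300))])[:,:,::-1])
E
```

```text
26.35 [0.44190249 0.38758289 0.2506222 ] [-0.3  0.4 -0.1]
[232.75 147.  ] [0.4457 0.3266 0.097 ]
side 552 [255.4 219.4] ext -23.0 24.0 mid [ 0.3  0.3 -0.2  0.3 -0.1 -0.1 -0.1 -0.1 -0.1 -0.1  0.5 -0. ] w [10. 10.  9. 10. 13. 15. 15. 13. 13. 13. 12. 11.]
```

View pics/end.png

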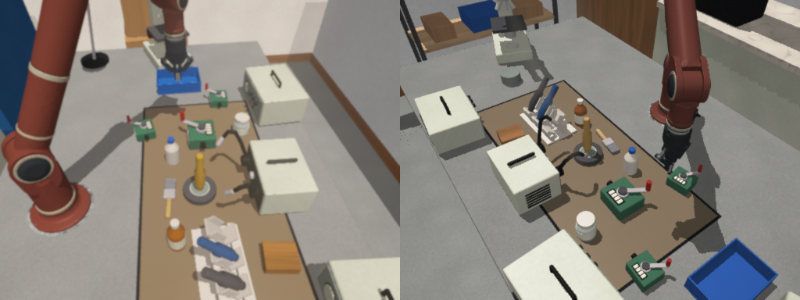

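The gold spindle stands in the ring, the lever is back at rest (post at side pixel (232.8,147.0), as at the start), and nothing else has moved. Handing in.

```bash
python3 -c "
from rig import *
print(hand_in())"
```

```text
the job is handed in; nothing more can be done
None
```

The gold spindle is standing by itself in the marked circle, the lever was then pushed to its stop and sprang back, and the job was handed in at about 26 s (no verdict was returned).

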